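Put the V-block back in its sloped rack pocket

ROBOT

A 6-joint arm with a two-finger parallel gripper is mounted at the origin on the work surface. World frame = base frame: x ahead of the robot, y to its left, z up, the work surface at z = 0. Lengths are in mm, angles in rad, forces in N, time in s.
With the tool pointing down it reaches from about 350 to 875 mm from the base axis. Payload 4.2 kg.
Tool frame: the origin (TCP) lies on the mounting face of the last link; the fingertips stand 173 mm ahead of it and the grasp point (between the pads) lies 155 mm ahead of it; z points along the fingers, y is the line along which they close (so a half turn about z gives the same grasp; the last joint's range is limited). The gripper opens to 85 mm and grips with 20 to 120 N. Pads are 22 mm wide; open, the fingers measure 114 mm over their backs; the gripper's body (76 mm by 85 mm) begins 54 mm behind the grasp point. The pads swing forward as they close: fully open they stand 13 mm farther back than shut.
Start: joints at [1.578, 0.385, 0.008, 0, -1.194, -0.259], TCP at [155.686, 605.278, 404.712] pointing down, gripper open.
Joint ranges: [-3.14, 3.14], [-1.21, 2.06], [-1.07, 1.41], [-3.16, 2.05], [-2.99, -0.16], [-3.1, 3.1]. Speed limits (rad/s): [2.79, 2.79, 3.14, 3.14, 3.14, 3.14].

INTERFACE

Orientations are given as a unit quaternion [x, y, z, w].
In Python, from bench import arm gives the robot as it stands. The module is installed in compiled form; this text tells all that it offers.
- The arm moves only by the tool move_arm, never from a script. Its arguments are lists of equal length, an entry for each row: "fingers": the finger opening in mm, from 0 to 85.4; "travel": the shift along the tool's x, y, z in mm, a list of three; "dr": the turn, a rotation vector about the tool's x, y, z in rad, a list of three. A call has 1 to 10 rows; each row is the pose to reach, as a shift and turn from the pose commanded when the call began, along the tool's axes at that moment; what a row does not reach only later rows make up. A row lasts 1/10 s, in which the tool goes at most 50 mm and 8.59 degrees, less where a joint would pass 70% of its speed; a pose out of reach is approached as far as the arm can. A call with a gripper value outside its range is refused whole. The fingers move at their own pace and stop on an object; the grip force is fixed at half the most. Time passes only in rows, so rows that repeat a pose let the fingers close. It gives the time, the measured TCP pose, the force, the opening and the grip force at its end, in the units of the state.
- arm.read_state(): the state, without advancing time (a new reading comes with each control period).
- arm.get_image(name): name is "side" or "top"; returns the picture (480x640x3 uint8, red, green, blue); there is no depth.
- arm.camera_model(name): a dict with "intrinsics" (3x3 intrinsics, pixels), "k1" (the pictures are not rectified: a ray, as slopes to the right and down, at radius r is drawn at 1 + k1 r^2 times it, then the intrinsics apply), "pose" (4x4, takes a point from camera to world coordinates). Camera axes: x right, y up, looking along -z (the intrinsics and any distortion apply to the point x, -y, -z); pixel columns grow to the right and rows downward; lengths in mm; the calibration is good to about 2 mm. A picture is of the moment at which its call begins. camera_model takes no time and is no camera call.
- arm.job_done(): hands the job in; it is judged then, once.
The state is a dict: "clock": time; "joints": joint angles; "joint_vel": joint speeds; "joint_efforts": joint torques, N m; "position": TCP position; "ee_rot": TCP orientation; "contact_force": force on the tool from outside, world axes, zero at the start; "wrist_torque": the same for the moment, N m; "gripper_width": finger opening in mm; "grasp_force": force on a finger pad.
Only numpy, scipy, OpenCV 4.12 (cv2) and the standard library are available. Lean on these libraries where they do the work, as an engineer would, in place of code of your own. Each camera call takes 0.05 s, during which the arm holds its last target. There are 200 camera calls.

TASK

Tidy the brazing bench: put the loose steel V-block back into its own pocket of the sloped block rack, the pocket whose label shows the V-notched outline. Lay it down gently, letting go only once it lies flat on the slope, so that it rests flat inside the pocket's low fences with the groove upward and running up the slope, and leave everything else where it is.

Things in the scene. Friction and masses are not known exactly. Their poses are not given: they have to be found in the camera images.
- v_block: Loose steel V-block standing on the bench, groove up, yaw varies: 56 mm long (x, along the groove), 36 wide (y, two flat upright sides to grip), 32 high (z), about 0.4 kg. The 90 degree groove in the top is 24 mm wide, 12 deep. Origin: centre of underside. A half turn about z leaves it the same. Jar and tee stand off its two ends, 85 to 115 mm away; its gripping sides are free.
- v_slot: The V-block's own pocket on the rack's 25 degree slope, low end towards the robot. Origin: centre of its floor, 42 mm above the bench; x up the slope, y across, z square out of it. Inside 66 mm long (x), 46 wide (y): 10 mm larger than the block each way. Fences 3 mm thick, 5 high at the sides and top end; lip 6 thick, 10 high at the low end. Nothing stands over it.
- v_label (a point): Middle of the V-block's label, flat on the slope 62 mm up it from the pocket's centre: white, 42 x 62 mm, showing in black the life-size V-notched outline of the block's end.
- rack: The fixed rack, base 135 x 345 x 6 mm; place and yaw vary. It carries three grey sloped pocket plates 104 mm wide, side by side 110 mm apart, in varying order, each with its label above the pocket. Origin: centre of the base's underside; y along the row, x away from the robot.
- angle_slot: The angle block's pocket, a wrong one: empty, like the V-block's but 62 mm wide, its label an L outline. Same origin and axes.
- bar_slot: The bar block's pocket, a wrong one: 32 mm wide, holding its block, its label a plain upright rectangle. Same origin and axes.
- bar_block: Bystander: plain steel bar block 56 x 22 x 32 mm resting in its own pocket of the rack. Origin: centre of its underside.
- angle_block: Bystander: L-section steel block 56 x 52 x 32 mm lying at the left of the bench. Origin: centre of its underside.
- flux_jar: Bystander: small jar with white cap, 50 mm across, 55 mm high, near one end of the V-block. Origin: centre of its underside.
- copper_tee: Bystander: copper pipe tee, 54 mm long, 22 mm thick, lying near the other end of the V-block. Origin: under its middle.
- wire_brush: Bystander: brush lying at the right side of the bench. Origin: underside.
- firebrick: Bystander: pale firebrick slab 114 x 64 x 30 mm at the left. Origin: centre of its underside.
Things that resemble listed ones, but are neither listed nor needed, are in the scene too. Leave any black or turquoise look-alike of the v_block alone.

How it is judged (in metres and radians):
On the way:
1. while held, the V-block is brought down in its own pocket: within 12 mm of the floor, within 10 degrees of the slope, within 14 mm along and 12 mm across of the centre (x of v_block in the frame of v_slot between -0.014 and 0.014 m and y of v_block in the frame of v_slot between -0.012 and 0.012 m and z of v_block in the frame of v_slot between -0.004 and 0.012 m and angle between the z axis of v_block and the z axis of v_slot, either way round below 0.175 rad and contact force between the fingers and v_block above 0.5 N), for 0.1 s.
At the end, for the whole second after the job is handed in: The V-block rests in its own pocket, groove up: within 8 mm of its centre along and across, 4 mm of its floor, flat on the slope within 5 degrees, groove within 20 degrees of the slope line, at rest; it was laid, not dropped, and no bystander shifted over 30 mm (x of v_block in the frame of v_slot between -0.008 and 0.008 m and y of v_block in the frame of v_slot between -0.008 and 0.008 m and z of v_block in the frame of v_slot between -0.004 and 0.004 m and angle between the z axis of v_block and the z axis of v_slot, either way round below 0.09 rad and angle between the x axis of v_block and the x axis of v_slot, either way round below 0.35 rad and linear speed of v_block below 0.02 m/s); the robot touches nothing.
It fails at once if a bystander is shifted by more than 30 mm (distance of any of angle_block, bar_block, flux_jar, copper_tee, wire_brush, firebrick from where it was at the start of the episode above 0.03 m).
It also fails if it takes over 38 s, if anything falls off the work surface, if the arm or the gripper's body presses on something with over 40 N, if the wrist force passes 120 N, or if a joint passes its speed limit or range.

## Working session

There is one attempt and no reset: what is moved stays moved. The work goes in short steps, Python scripts to look and compute and a tool call to move; the robot and the scene stay as the last step left them, time stands still between calls to the robot, and variables do not carry over. Pictures are saved under pics/ and viewed, at most 10 in all, crops included, and the job is handed in when it is done.

Besides the shell and the picture viewer there is one more tool, called after "Call:" as name(argument=value, ...) on one line, values as JSON. move_arm: Moves the arm, as the interface text tells. Its arguments: {"type":"object","properties":{"fingers":{"type":"array","items":{"type":"number"}},"travel":{"type":"array","items":{"type":"array","items":{"type":"number"}}},"dr":{"type":"array","items":{"type":"array","items":{"type":"number"}}}},"required":["fingers","travel","dr"]}

```bash
mkdir -p pics; python3 - <<'E'
from bench import arm
import cv2
for n in("side","top"):
    cv2.imwrite(f"pics/{n}0.png",arm.get_image(n)[:,:,::-1]); m=arm.camera_model(n); print(n,m)
s=arm.read_state(); print(s["clock"],s["position"],s["ee_rot"],s["gripper_width"],s["joints"])
E
```

```text
side {'intrinsics': array([[515.38483921,   0.        , 315.5869414 ],
       [  0.        , 515.38483921, 243.79246705],
       [  0.        ,   0.        ,   1.        ]]), 'k1': -0.050141612252676666, 'pose': array([[ 9.94098900e-01,  7.99384700e-02, -7.33295160e-02,
         4.58401591e+02],
       [-1.07923154e-01,  6.60565125e-01, -7.42971270e-01,
        -9.31850863e+02],
       [-1.09530657e-02,  7.46500875e-01,  6.65294276e-01,
         8.97996852e+02],
       [ 0.00000000e+00,  0.00000000e+00,  0.00000000e+00,
         1.00000000e+00]])}
top {'intrinsics': array([[590.3110561 ,   0.        , 316.65079912],
       [  0.        , 590.3110561 , 233.38196717],
       [  0.        ,   0.        ,   1.        ]]), 'k1': -0.15649674935940502, 'pose': array([[-1.56463003e-03,  9.91973590e-01, -1.26435554e-01,
         3.19116613e+02],
       [-9.99898667e-01,  2.37079988e-04,  1.42337223e-02,
        -1.34426886e+01],
       [ 1.41494520e-02,  1.26445013e-01,  9.91872699e-01,
         1.80124939e+03],
       [ 0.00000000e+00,  0.00000000e+00,  0.00000000e+00,
         1.00000000e+00]])}
0.1 [155.62099773 605.13090821 403.72370679] [ 9.92076166e-01 -1.25633926e-01 -6.25189868e-05  9.97127795e-04] 85.48182780363439 [ 1.57762861e+00  3.85496228e-01  6.76360916e-03 -4.17262606e-04
 -1.19402388e+00 -2.58612096e-01]
```

View pics/top0.png

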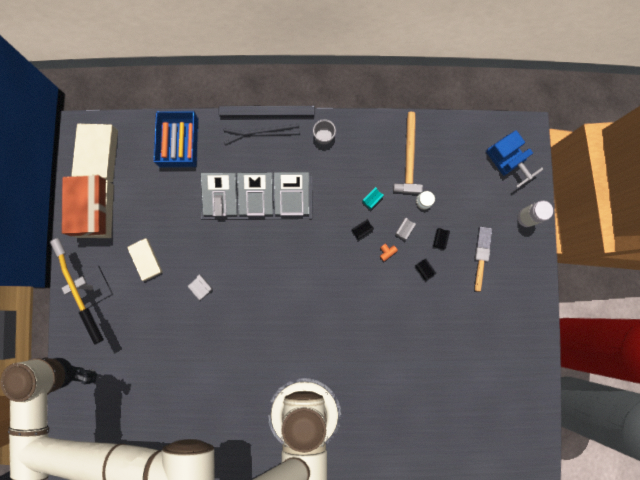

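View pics/side0.png

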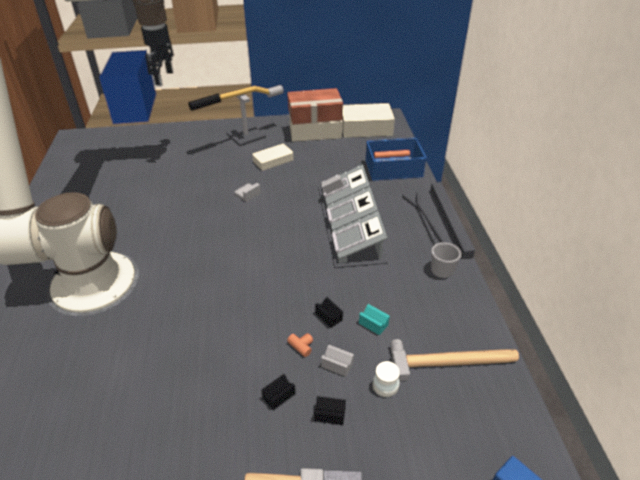

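The top view shows the grey V-block at about (405,229), with the jar cap at (426,200) and the tee at (388,252). The V pocket is the middle one, floor (255,202) and label (255,181). In the side view the block is at (337,360) and the V pocket at (350,207).

```bash
cat > h.py <<'E'
import numpy as np, cv2
from bench import arm
def ray(n,uv):
    m=arm.camera_model(n);K=m["intrinsics"];T=m["pose"]
    p=cv2.undistortPoints(np.array(uv,float).reshape(-1,1,2),K,np.array([m["k1"],0,0,0,0.])).reshape(-1,2)
    d=np.c_[p[:,0],-p[:,1],-np.ones(len(p))]@T[:3,:3].T
    return T[:3,3],d
def onz(n,uv,z):
    o,d=ray(n,uv); return o+d*((z-o[2])/d[:,2])[:,None]
def tri(a,b):
    o1,d1=ray("top",[a]);o2,d2=ray("side",[b]);A=np.zeros((3,3));r=np.zeros(3)
    for o,d in((o1,d1[0]),(o2,d2[0])):
        d=d/np.linalg.norm(d);P=np.eye(3)-np.outer(d,d);A+=P;r+=P@o
    return np.linalg.solve(A,r)
def proj(n,X):
    m=arm.camera_model(n);T=m["pose"];c=(np.atleast_2d(X)-T[:3,3])@T[:3,:3]
    p=np.c_[c[:,0]/-c[:,2],-c[:,1]/-c[:,2]];r=(p**2).sum(1)
    p=p*(1+m["k1"]*r)[:,None];K=m["intrinsics"];return p*K[0,0]+K[:2,2]
E
python3 - <<'E'
import cv2,numpy as np
t=cv2.imread("pics/top0.png");s=cv2.imread("pics/side0.png")
def c(im,u,v,w,h):
    return cv2.resize(im[v:v+h,u:u+w],(400,300),interpolation=cv2.INTER_CUBIC)
o=np.vstack([np.hstack([c(t,385,214,40,30),c(s,314,340,48,36)]),np.hstack([c(t,220,168,72,54),c(s,316,180,72,54)])])
cv2.imwrite("pics/c1.png",o)
E
```

```text
(no output)
```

View pics/c1.png

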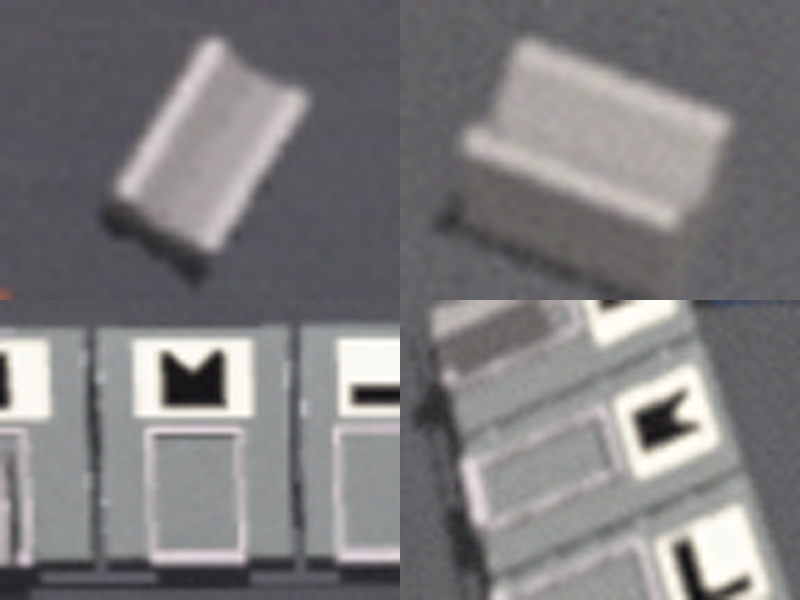

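```bash
cat > meas.py <<'E'
from h import *
t=cv2.imread("pics/top0.png");s=cv2.imread("pics/side0.png")
def un(p,u,v,sc): return (np.array(p,float)+.5)/sc-.5+[u,v]
bt=un([(213,38),(308,97),(215,250),(118,190)],385,214,10)
bs=un([(333,122),(280,222),(68,140),(126,40)],314,340,400/48)
# top: far-left(213,38), far-right(308,97), near-right, near-left
P=onz("top",bt,32);print(P.round(1),P.mean(0)); Q=onz("side",bs,32);print(Q.round(1),Q.mean(0))
print([np.linalg.norm(P[i]-P[i-1]).round(1) for i in range(4)],[np.linalg.norm(Q[i]-Q[i-1]).round(1) for i in range(4)])
for A in(P,Q):
    d=(A[0]+A[1]-A[2]-A[3])if np.linalg.norm(A[1]-A[2])>46 else (A[0]+A[3]-A[1]-A[2]); print("yaw",np.degrees(np.arctan2(d[1],d[0]))%180)
def labels(im,box,hi=1):
    u,v,w,h=box;g=im[v:v+h,u:u+w].min(2);m=(g>200).astype(np.uint8)
    cs,_=cv2.findContours(m,cv2.RETR_EXTERNAL,cv2.CHAIN_APPROX_NONE);o=[]
    for c in cs:
        if cv2.contourArea(c)>80:
            r=cv2.minAreaRect(cv2.convexHull(c));o.append((round(r[0][0]+u,2),round(r[0][1]+v,2),[round(x,1) for x in r[1]]))
    return o
a=labels(t,(195,165,125,60));b=labels(s,(310,160,85,100))
print(a,b)
for x in a: print("T",onz("top",[x[:2]],68.5).round(1))
for x in b: print("S",onz("side",[x[:2]],68.5).round(1))
for x in a:
  for y in b:
    X=tri(x[:2],y[:2]);e=np.linalg.norm(proj("top",X)-x[:2])+np.linalg.norm(proj("side",X)-y[:2])
    if e<4: print("tri",X.round(1),e.round(2))
f=un([(147,130),(243,130),(242,260),(150,260)],220,168,400/72)
hi=42+36*np.sin(.4363)+5*.9;lo=42-39*np.sin(.4363)+10*.9
print("fence",onz("top",f[:2],hi).round(1),onz("top",f[2:],lo).round(1))
E
python3 meas.py
```

```text
[[ 594.  -311.    32. ]
 [ 575.9 -339.9   32. ]
 [ 528.9 -310.2   32. ]
 [ 547.3 -280.9   32. ]] [ 561.50335131 -310.50341467   32.        ]
[[ 594.1 -310.3   32. ]
 [ 576.8 -337.7   32. ]
 [ 529.1 -308.    32. ]
 [ 547.  -279.8   32. ]] [ 561.75566719 -308.9448659    32.        ]
[np.float64(55.6), np.float64(34.1), np.float64(55.5), np.float64(34.6)] [np.float64(56.2), np.float64(32.3), np.float64(56.1), np.float64(33.5)]
yaw 147.48356725534842
yaw 147.60189734236434
[(291.0, 181.5, [13.0, 20.0]), (254.0, 181.5, [13.0, 20.0]), (218.0, 182.0, [14.0, 20.0])] [(371.6, 227.8, [18.3, 17.1]), (363.3, 201.4, [16.1, 16.1]), (356.28, 178.16, [13.7, 16.2])]
T [[696.6  38.3  68.5]]
T [[696.7 149.3  68.5]]
T [[695.4 257.7  68.5]]
S [[695.6  37.5  68.5]]
S [[694.3 147.9  68.5]]
S [[693.9 257.4  68.5]]
tri [696.3  38.3  67.8] 0.37
tri [673.7  35.9 155.2] 3.05
tri [722.4 158.9 -35.9] 1.94
tri [695.8 149.4  67.6] 0.81
tri [674.9 141.7 149.9] 2.97
tri [719.  272.7 -27.7] 1.69
tri [694.7 257.7  68.5] 0.52
fence [[669.1 173.4  61.7]
 [669.1 121.4  61.7]] [[602.3 123.3  34.5]
 [602.3 173.6  34.5]]
```

```bash
cat >> h.py <<'E'
from scipy.spatial.transform import Rotation as Ro
def pose(yaw,tilt=0): # tool x heading yaw deg, tilted up by tilt deg; z down/ahead
    a,b=np.radians([yaw,tilt]);x=np.array([np.cos(a)*np.cos(b),np.sin(a)*np.cos(b),np.sin(b)])
    y=np.array([np.sin(a),-np.cos(a),0]);return Ro.from_matrix(np.c_[x,y,np.cross(x,y)])
def go(steps,p=None,R=None):
    s=arm.read_state();p=s["position"] if p is None else p;R=Ro.from_quat(s["ee_rot"]) if R is None else R
    for P,Rt in steps:
        t=R.inv().apply(np.array(P)-p);d=(R.inv()*Rt).as_rotvec();print("travel",t.round(1),"dr",d.round(4)); p,R=np.array(P),Rt
E
python3 - <<'E'
from h import *
print(go([((450,200,400),pose(-14.4)),((561.6,-309.7,300),pose(-32.5))]))
E
```

```text
travel [386.1 319.    4.4] dr [ 0.002  -0.0001 -0.0006]
travel [234.9 465.9 100. ] dr [0.     0.     0.3159]
None
```

Call:
move_arm(fingers=[70,70,70,70,70,70,70,70,70,70], travel=[[20,16,0],[58,48,1],[97,80,1],[135,112,2],[174,144,2],[212,175,3],[251,207,3],[290,240,4],[335,277,4],[386,319,4]], dr=[[0,0,0],[0,0,0],[0,0,0],[0,0,0],[0,0,0],[0,0,0],[0,0,0],[0,0,0],[0,0,0],[0,0,0]])

```text
clock: 1.1
position: [435.4, 219.1, 400.6]
ee_rot: [0.992, -0.125, -0.0, -0.0]
contact_force: [1.0, -0.0, 0.4]
gripper_width: 69.9
grasp_force: 0.0
```

Call:
move_arm(fingers=[70,70,70,70,70,70,70,70,70,70], travel=[[23,46,5],[46,93,10],[70,139,20],[93,185,30],[116,231,40],[140,278,50],[163,324,60],[187,370,70],[210,416,85],[235,466,100]], dr=[[0,0,0.03],[0,0,0.06],[0,0,0.09],[0,0,0.12],[0,0,0.15],[0,0,0.18],[0,0,0.21],[0,0,0.25],[0,0,0.29],[0,0,0.316]])

```text
clock: 2.1
position: [539.7, -260.5, 308.2]
ee_rot: [0.96, -0.281, -0.0, -0.0]
contact_force: [0.8, 0.9, 0.2]
gripper_width: 70.3
grasp_force: 0.0
```

```bash
python3 - <<'E'
from h import *
s=arm.read_state();print(s["clock"],s["position"],s["contact_force"],s["gripper_width"])
go([((561.6,-309.7,181),pose(-32.5))])
E
```

```text
2.1 [ 539.74091993 -260.46461091  308.22303376] [0.82451479 0.88203882 0.20258182] 70.34059608008745
travel [ 45.   29.7 127.2] dr [ 0.      0.0004 -0.0021]
```

Call:
move_arm(fingers=[70,70,70], travel=[[0,0,0],[0,0,0],[0,0,0]], dr=[[0,0,0],[0,0,0],[0,0,0]])

```text
clock: 2.4
position: [539.6, -257.8, 309.1]
ee_rot: [0.96, -0.28, -0.0, -0.0]
contact_force: [-0.3, -0.2, 0.7]
gripper_width: 70.2
grasp_force: 0.0
```

```bash
python3 - <<'E'
from h import *
s=arm.read_state();print(s["clock"],s["position"],s["joint_vel"].round(3))
go([((561.6,-309.7,181),pose(-32.5))])
E
```

```text
2.4 [ 539.55411755 -257.78252587  309.05504491] [ 0.019 -0.019 -0.001  0.     0.001  0.001]
travel [ 46.5  31.9 128. ] dr [-0.      0.0003  0.0001]
```

Call:
move_arm(fingers=[70,70,70,70,70,70], travel=[[15,10,10],[31,21,30],[46,32,50],[46,32,75],[46,32,88],[46,32,88]], dr=[[0,0,0],[0,0,0],[0,0,0],[0,0,0],[0,0,0],[0,0,0]])

```text
clock: 3.0
position: [560.8, -308.6, 219.5]
ee_rot: [0.96, -0.279, -0.002, -0.0]
contact_force: [-0.4, 0.3, -0.5]
gripper_width: 70.0
grasp_force: 0.0
```

```bash
python3 - <<'E'
from h import *
cv2.imwrite("pics/side1.png",arm.get_image("side")[190:430,180:500,::-1].repeat(2,0).repeat(2,1))
s=arm.read_state();print(s["clock"],s["position"],s["joints"].round(2))
go([((561.6,-309.7,181),pose(-32.5))])
E
```

```text
3.05 [ 561.45283568 -308.93425524  221.16194032] [-0.25  0.58 -0.16  0.   -0.82  1.26]
travel [ 0.6  0.5 40.2] dr [0.0005 0.0008 0.0015]
```

View pics/side1.png

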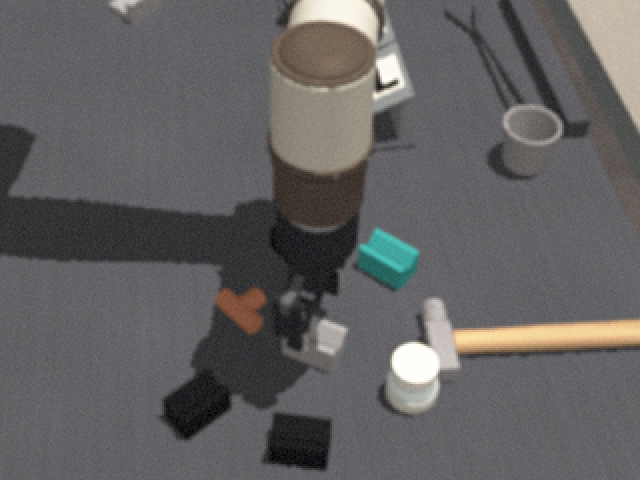

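The gripper is above the block. The near finger (295,335) and far finger (333,283) straddle the block, which is centred at about (315,340) in the crop, so I'm descending and closing.

Call:
move_arm(fingers=[70,70,70,70,70], travel=[[0.6,0.5,12],[0.6,0.5,25],[0.6,0.5,35],[0.6,0.5,40],[0.6,0.5,40]], dr=[[0,0,0],[0,0,0],[0,0,0],[0,0,0],[0,0,0]])

```text
clock: 3.55
position: [561.2, -310.8, 179.8]
ee_rot: [0.96, -0.28, -0.001, 0.0]
contact_force: [-0.3, -0.7, 0.7]
gripper_width: 69.8
grasp_force: 0.0
```

Call:
move_arm(fingers=[55,45,36,30,30,30,30,30], travel=[[0,0,0],[0,0,0],[0,0,0],[0,0,0],[0,0,0],[0,0,0],[0,0,0],[0,0,0]], dr=[[0,0,0],[0,0,0],[0,0,0],[0,0,0],[0,0,0],[0,0,0],[0,0,0],[0,0,0]])

```text
clock: 4.35
position: [562.0, -310.8, 182.0]
ee_rot: [0.96, -0.28, 0.001, 0.0]
contact_force: [-0.1, 2.1, 6.0]
gripper_width: 35.0
grasp_force: 61.8
```

Call:
move_arm(fingers=[30,30,30,30,30,30,30,30,30], travel=[[0,0,-4],[0,0,-15],[0,0,-35],[0,0,-60],[0,0,-85],[0,0,-110],[0,0,-130],[0,0,-140],[0,0,-140]], dr=[[0,0,0],[0,0,0],[0,0,0],[0,0,0],[0,0,0],[0,0,0],[0,0,0],[0,0,0],[0,0,0]])

```text
clock: 5.25
position: [561.5, -311.0, 322.4]
ee_rot: [0.96, -0.28, 0.001, -0.0]
contact_force: [0.9, 0.7, -3.7]
gripper_width: 34.7
grasp_force: 60.9
```

```bash
python3 - <<'E'
from h import *
s=arm.read_state();print(s["clock"],s["position"],s["contact_force"],s["gripper_width"],s["grasp_force"])
n=np.array([-np.sin(np.radians(25)),0,np.cos(np.radians(25))]);c=np.array([639.2,147.6,42])
go([((600,-80,350),pose(-16,12)),(c+n*(182+70),pose(.4,25))])
E
```

```text
5.25 [ 561.45763888 -311.01475863  322.39552512] [ 0.86564388  0.70423664 -3.66642484] 34.72299107762437 60.92771266121417
travel [ -91.7 -215.5  -27.7] dr [ 0.0299  0.2055 -0.2877]
travel [-141.2 -200.2   51.4] dr [ 0.091   0.2253 -0.272 ]
```

Call:
move_arm(fingers=[30,30,30,30,30,30,30,30,30,30], travel=[[-4,-10,-1],[-13,-30,-4],[-23,-54,-7],[-34,-81,-10],[-46,-108,-14],[-57,-135,-17],[-69,-162,-21],[-80,-189,-24],[-88,-207,-27],[-92,-216,-28]], dr=[[0.001,0.01,-0.01],[0.004,0.03,-0.04],[0.007,0.05,-0.07],[0.011,0.075,-0.11],[0.015,0.1,-0.145],[0.019,0.13,-0.18],[0.022,0.155,-0.215],[0.026,0.18,-0.25],[0.029,0.2,-0.275],[0.03,0.2055,-0.288]])

```text
clock: 6.25
position: [599.7, -77.0, 347.6]
ee_rot: [0.985, -0.137, 0.101, 0.014]
contact_force: [0.1, 0.3, -3.5]
gripper_width: 34.5
grasp_force: 61.0
```

Call:
move_arm(fingers=[30,30,30,30,30,30,30,30,30,30], travel=[[-6,-8,2],[-20,-28,7],[-35,-50,13],[-53,-75,19],[-71,-100,26],[-88,-125,32],[-106,-150,39],[-123,-175,45],[-135,-192,49],[-141,-200,51]], dr=[[0.004,0.01,-0.01],[0.013,0.03,-0.035],[0.023,0.055,-0.065],[0.034,0.083,-0.1],[0.046,0.113,-0.136],[0.057,0.14,-0.17],[0.068,0.17,-0.205],[0.08,0.197,-0.237],[0.088,0.217,-0.262],[0.091,0.225,-0.272]])

```text
clock: 7.25
position: [534.7, 143.7, 271.8]
ee_rot: [0.977, 0.001, 0.214, 0.0]
contact_force: [1.7, -0.7, -2.3]
gripper_width: 35.1
grasp_force: 61.0
```

```bash
python3 - <<'E'
from h import *
t=arm.get_image("top");s2=arm.get_image("side");cv2.imwrite("pics/t2.png",t[:,:,::-1]);cv2.imwrite("pics/s2.png",s2[:,:,::-1])
c=lambda im,u,v:cv2.resize(im[v:v+100,u:u+80],(400,500))
cv2.imwrite("pics/c2.png",np.hstack([c(t,215,150),c(s2,310,140)])[:,:,::-1])
s=arm.read_state();print(s["clock"],s["position"],s["contact_force"],s["gripper_width"],s["grasp_force"],s["joints"].round(2))
n=np.array([-np.sin(np.radians(25)),0,np.cos(np.radians(25))]);c=np.array([639.2,147.6,42])
go([(c+n*(182+20),pose(.4,25))]); go([(c+n*(182),pose(.4,25))])
E
```

```text
7.35 [534.58312533 142.51341507 271.27179007] [ 0.10462185 -1.53667419 -3.34005057] 34.61483424010966 60.94167415983975 [ 0.39  0.32 -0.79  1.23 -0.17 -0.01]
travel [-1.7 -5.2 50. ] dr [ 0.0045  0.0074 -0.0014]
travel [-1.5 -5.2 70. ] dr [ 0.0045  0.0074 -0.0014]
```

View pics/c2.png

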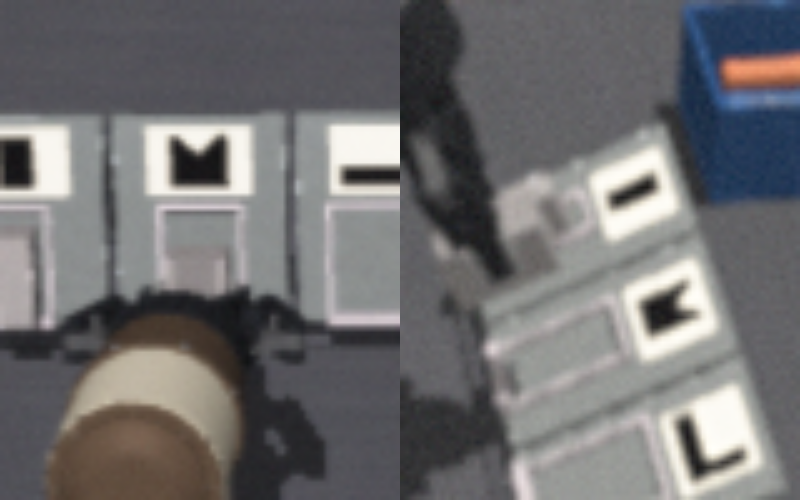

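The top crop shows the V-block held above the middle (V) pocket: block at (197,265), pocket spanning 160–240. The wrist joint is near its limit (q5 -0.17), so I'm descending in a small corrective step.

Call:
move_arm(fingers=[30,30,30,30,30,30,30,30,30,30], travel=[[0,-2,3],[-1,-4,8],[-1.7,-5,13],[-1.7,-5.2,18],[-1.7,-5.2,23],[-1.7,-5.2,28],[-1.7,-5.2,33],[-1.7,-5.2,37],[-1.7,-5.2,40],[-1.7,-5.2,40]], dr=[[0.004,0.007,-0.001],[0.004,0.007,-0.001],[0.004,0.007,-0.001],[0.004,0.007,-0.001],[0.004,0.007,-0.001],[0.004,0.007,-0.001],[0.004,0.007,-0.001],[0.004,0.007,-0.001],[0.004,0.007,-0.001],[0.004,0.007,-0.001]])

```text
clock: 8.35
position: [558.2, 155.1, 250.1]
ee_rot: [0.978, -0.001, 0.209, 0.007]
contact_force: [0.1, -0.7, -3.8]
gripper_width: 34.8
grasp_force: 61.0
```

```bash
cat > st.py <<'E'
from h import *
import sys
s=arm.read_state();print(s["clock"],s["position"].round(1),s["contact_force"].round(1),s["gripper_width"],s["grasp_force"].round(1),s["joints"].round(3),s["joint_vel"].round(3))
n=np.array([-np.sin(np.radians(25)),0,np.cos(np.radians(25))]);c=np.array([639.2,147.6,42])
go([(c+n*(182+float(sys.argv[1])),pose(.4,25))])
E
python3 st.py 0
```

```text
Traceback (most recent call last):
  File "st.py", line 3, in <module>
    s=arm.read_state();print(s["clock"],s["position"].round(1),s["contact_force"].round(1),s["gripper_width"],s["grasp_force"].round(1),s["joints"].round(3),s["joint_vel"].round(3))
                                                                                                              ^^^^^^^^^^^^^^^^^^^^^^
AttributeError: 'float' object has no attribute 'round'
```

```bash
sed -i 's/s\["grasp_force"\].round(1)/s["grasp_force"]/' st.py; python3 st.py 0
```

```text
8.35 [558.2 155.1 250.1] [ 0.1 -0.7 -3.8] 34.83837941973504 60.96983637660742 [ 0.361  0.388 -0.758  1.365 -0.16  -0.123] [ 0.001 -0.011 -0.006 -0.007 -0.001  0.003]
travel [-13.9   7.   41.1] dr [ 0.016   0.0163 -0.0048]
```

The wrist joint limit (q5 = -0.16) blocks a full 25° tool tilt here. I'll set the block down on clear bench at about (480, 0) and regrasp it with the tool tilted -15°, so that only 10° of tool tilt is needed at the pocket.

```bash
python3 - <<'E'
from h import *
s=arm.read_state()
go([((530,100,320),pose(0,15)),((480,0,260),pose(0,0))])
E
```

```text
travel [  2.7  56.1 -74.6] dr [ 0.0132 -0.1583  0.0004]
travel [-63.8 100.   45. ] dr [ 0.     -0.2618  0.    ]
```

Call:
move_arm(fingers=[30,30,30,30,30,30,30,30,30,30], travel=[[0,0,-8],[0,1,-20],[0,5,-35],[0,12,-50],[1,20,-62],[2,30,-70],[3,40,-75],[3,50,-75],[3,56,-75],[3,56,-75]], dr=[[0,0,0],[0.001,-0.01,0],[0.003,-0.03,0],[0.006,-0.06,0],[0.008,-0.09,0],[0.01,-0.12,0],[0.012,-0.145,0],[0.013,-0.158,0],[0.013,-0.158,0],[0.013,-0.158,0]])

```text
clock: 9.35
position: [529.6, 99.4, 320.7]
ee_rot: [0.991, -0.001, 0.131, 0.0]
contact_force: [0.1, 0.8, -3.9]
gripper_width: 34.6
grasp_force: 61.0
```

```bash
python3 - <<'E'
from h import *
s=arm.read_state();print(s["clock"],s["position"],s["joints"].round(2),s["gripper_width"])
go([((480,0,260),pose(0,0)),((480,0,183),pose(0,0))])
E
```

```text
9.35 [529.5956712   99.36097225 320.70601944] [ 0.51  0.27 -0.49  0.23 -0.59  0.89] 34.56117495396084
travel [-63.5  99.4  45.8] dr [ 0.0003 -0.2621 -0.0011]
travel [ 0.  0. 77.] dr [0. 0. 0.]
```

Call:
move_arm(fingers=[30,30,30,30,30,30,30,30,30,30], travel=[[-3,5,2],[-10,15,7],[-18,28,13],[-27,42,20],[-36,56,26],[-45,70,32],[-53,84,38],[-60,94,43],[-63.5,99.5,46],[-63.5,99.5,46]], dr=[[0,-0.012,0],[0,-0.04,0],[0,-0.075,0],[0,-0.11,0],[0,-0.15,0],[0,-0.185,0],[0,-0.22,0],[0,-0.25,0],[0,-0.262,-0.001],[0,-0.262,-0.001]])

```text
clock: 10.35
position: [480.3, 0.1, 259.3]
ee_rot: [1.0, 0.0, -0.0, 0.0]
contact_force: [-0.0, -0.4, -3.1]
gripper_width: 34.9
grasp_force: 60.9
```

Call:
move_arm(fingers=[30,30,30,30,30,30,30,30], travel=[[0,0,10],[0,0,27],[0,0,44],[0,0,58],[0,0,66],[0,0,70],[0,0,72],[0,0,72]], dr=[[0,0,0],[0,0,0],[0,0,0],[0,0,0],[0,0,0],[0,0,0],[0,0,0],[0,0,0]])

```text
clock: 11.15
position: [480.8, 0.7, 188.1]
ee_rot: [1.0, 0.001, 0.001, 0.0]
contact_force: [-0.3, -0.9, -2.9]
gripper_width: 35.0
grasp_force: 60.9
```

```bash
python3 - <<'E'
from h import *
s=arm.read_state();print(s["clock"],s["position"],s["contact_force"],s["joints"].round(2),s["gripper_width"])
go([((480,0,183),pose(0,0))])
E
```

```text
11.15 [480.8430381    0.69791887 188.08383651] [-0.28302859 -0.87387071 -2.90276057] [ 0.34  0.43 -0.6   0.   -0.54  1.23] 34.95174280353528
travel [-0.9  0.7  5.1] dr [ 0.0001 -0.0013  0.0017]
```

Call:
move_arm(fingers=[30,30,30,30,30,30], travel=[[0,0,2],[0,0,4],[0,0,5],[0,0,5.5],[0,0,6],[0,0,6]], dr=[[0,0,0],[0,0,0],[0,0,0],[0,0,0],[0,0,0],[0,0,0]])

```text
clock: 11.75
position: [480.6, 0.5, 181.9]
ee_rot: [1.0, 0.001, 0.0, 0.0]
contact_force: [0.2, -0.4, -2.5]
gripper_width: 35.2
grasp_force: 61.1
```

Call:
move_arm(fingers=[30,30,30,30], travel=[[0,0,0.5],[0,0,1],[0,0,1.5],[0,0,1.5]], dr=[[0,0,0],[0,0,0],[0,0,0],[0,0,0]])

```text
clock: 12.15
position: [480.6, 0.6, 181.9]
ee_rot: [1.0, 0.001, 0.001, 0.0]
contact_force: [-3.5, 0.3, 11.3]
gripper_width: 35.2
grasp_force: 62.9
```

Call:
move_arm(fingers=[40,50,55,55], travel=[[0,0,0],[0,0,0],[0,0,0],[0,0,0]], dr=[[0,0,0],[0,0,0],[0,0,0],[0,0,0]])

```text
clock: 12.55
position: [480.7, 0.5, 180.3]
ee_rot: [1.0, 0.001, 0.0, 0.0]
contact_force: [-1.1, -0.3, -0.2]
gripper_width: 54.6
grasp_force: 0.0
```

```bash
python3 - <<'E'
from h import *
s=arm.read_state();print(s["clock"],s["position"],s["contact_force"],s["gripper_width"])
p0=np.array([480.6,.6,182]);G=p0-[0,0,152]
for a in(-5,-10,-15):
    R=pose(0,a); go([(G-R.apply([0,0,155]),R)],p0,pose(0,0))
E
```

```text
12.55 [480.68889405   0.538588   180.28383887] [-1.14991018 -0.30538696 -0.17026225] 54.550891766617234
travel [13.5  0.  -2.4] dr [ 0.     -0.0873  0.    ]
travel [26.9  0.  -0.6] dr [ 0.     -0.1745  0.    ]
travel [40.1  0.   2.3] dr [ 0.     -0.2618  0.    ]
```

Call:
move_arm(fingers=[55,55,55,55,55,55], travel=[[6,0,-4],[13.5,0,-4.1],[26.9,0,-2.3],[40,0,0.6],[40,0,0.6],[40,0,0.6]], dr=[[0,-0.04,0],[0,-0.0873,0],[0,-0.1745,0],[0,-0.262,0],[0,-0.262,0],[0,-0.262,0]])

```text
clock: 13.15
position: [520.3, 0.5, 179.2]
ee_rot: [0.991, 0.0, -0.13, 0.0]
contact_force: [-0.0, 0.2, 1.1]
gripper_width: 54.7
grasp_force: 0.0
```

```bash
python3 - <<'E'
from h import *
t=arm.get_image("top");s2=arm.get_image("side");cv2.imwrite("pics/t3.png",t[:,:,::-1]);cv2.imwrite("pics/s3.png",s2[:,:,::-1])
c=lambda im,u,v:cv2.resize(im[v:v+80,u:u+80],(400,400),interpolation=cv2.INTER_CUBIC)
u,v=proj("side",[480,0,25])[0].astype(int)
cv2.imwrite("pics/c3.png",np.hstack([c(t,270,215),c(s2,u-40,v-50)])[:,:,::-1]);print(u,v)
s=arm.read_state();R=Ro.from_quat(s["ee_rot"]);print(s["clock"],s["position"],R.as_matrix().round(3)[:,0],"G",s["position"]+R.apply([0,0,155]))
E
```

```text
287 257
13.25 [5.19590646e+02 4.34155388e-01 1.79634234e+02] [ 0.966  0.001 -0.259] G [4.79465556e+02 2.95091857e-01 2.99179761e+01]
```

View pics/c3.png

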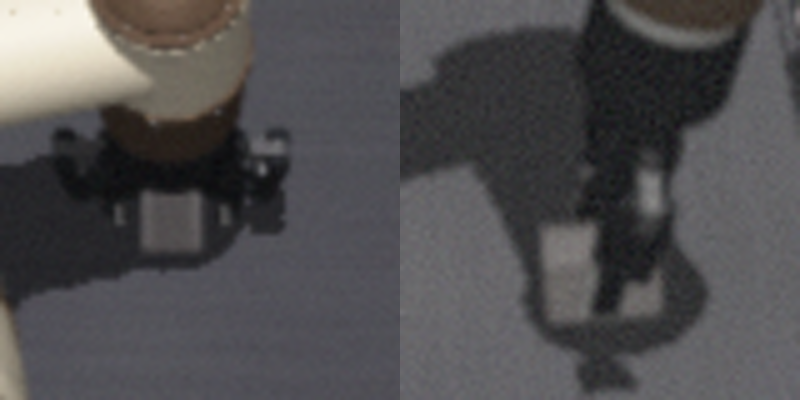

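The block stands upright between the open, tilted fingers: top crop (172,220), with the fingers at 118 and 225. In the side crop it spans 540–663 with the fingertip near 607. Closing.

Call:
move_arm(fingers=[45,36,30,30,30,30], travel=[[0,0,0],[0,0,0],[0,0,0],[0,0,0],[0,0,0],[0,0,0]], dr=[[0,0,0],[0,0,0],[0,0,0],[0,0,0],[0,0,0],[0,0,0]])

```text
clock: 13.85
position: [520.4, 0.7, 180.3]
ee_rot: [0.991, 0.001, -0.131, 0.0]
contact_force: [-2.3, 0.8, 6.3]
gripper_width: 34.5
grasp_force: 60.9
```

```bash
cat > pl.py <<'E'
from h import *
import sys
h=float(sys.argv[1]); OFF=np.load("off.npy"); 
s=arm.read_state();print(s["clock"],s["position"].round(1),s["contact_force"].round(1),s["gripper_width"],s["grasp_force"],s["joints"].round(2))
Rs=pose(.4,25)*Ro.from_euler("x",180,degrees=True) # slot frame: x up slope, z out
c=np.array([639.2,147.6,42.]);c=c+Rs.apply([float(sys.argv[2]) if len(sys.argv)>2 else 0,0,h])
b=Rs.inv().apply(s["position"]-Rs.apply(OFF)-np.array([639.2,147.6,42.]));print("block in slot",b.round(1))
go([(c+Rs.apply(OFF),pose(.4,10))])
E
python3 - <<'E'
from h import *
s=arm.read_state();R=Ro.from_quat(s["ee_rot"]);print(s["clock"],s["position"],s["contact_force"],s["gripper_width"],R.as_matrix()[:,0].round(3))
off=s["position"]-np.array([480.3,s["position"][1],0]);print(off);np.save("off.npy",off)
E
python3 pl.py 50
```

```text
13.85 [520.40238816   0.65631213 180.32648355] [-2.3036892   0.779178    6.32185329] 34.529683385456586 [ 0.966  0.002 -0.259]
[ 40.10238816   0.         180.32648355]
13.85 [520.4   0.7 180.3] [-2.3  0.8  6.3] 34.529683385456586 60.92682708520442 [ 0.29  0.53 -0.39 -0.1  -0.9   1.35]
block in slot [ -90.2 -146.1   -4.3]
travel [  33.4 -146.4  -99.5] dr [ 0.      0.4366 -0.0054]
```

Call:
move_arm(fingers=[30,30,30,30,30,30,30,30], travel=[[-1,0,-4],[-4,0,-14],[-8,0,-30],[-14,0,-52],[-20,0,-75],[-26,0,-96],[-31,0,-114],[-31,0,-116]], dr=[[0,0,0],[0,0,0],[0,0,0],[0,0,0],[0,0,0],[0,0,0],[0,0,0],[0,0,0]])

```text
clock: 14.65
position: [521.1, 0.7, 302.5]
ee_rot: [0.992, 0.001, -0.128, -0.0]
contact_force: [0.6, -0.2, -3.9]
gripper_width: 34.7
grasp_force: 60.1
```

```bash
python3 pl.py 80
```

```text
14.65 [521.1   0.7 302.5] [ 0.6 -0.2 -3.9] 34.71176362274438 60.14451137278229 [ 0.29  0.36 -0.29 -0.08 -1.17  1.32]
block in slot [ -38.  -146.1  106.1]
travel [  45.2 -146.3   -3.8] dr [-0.0012  0.4303 -0.0054]
```

Call:
move_arm(fingers=[30,30,30,30,30,30,30,30,30,30], travel=[[2,-7,0],[7,-22,0],[12,-40,-1],[18,-58,-1],[24,-77,-2],[30,-96,-2],[36,-115,-3],[41,-131,-3],[44,-142,-4],[45,-146,-4]], dr=[[0,0.02,0],[0,0.065,-0.001],[0,0.115,-0.001],[0,0.17,-0.002],[0,0.225,-0.003],[0,0.28,-0.004],[0,0.335,-0.004],[0,0.385,-0.005],[0,0.415,-0.005],[-0.001,0.43,-0.005]])

```text
clock: 15.65
position: [564.4, 147.8, 290.0]
ee_rot: [0.997, 0.004, 0.083, 0.001]
contact_force: [-0.8, 0.2, -3.3]
gripper_width: 34.9
grasp_force: 60.2
```

Call:
move_arm(fingers=[30,30,30], travel=[[0,0,0],[0,0,0],[0,0,0]], dr=[[0,0,0],[0,0,0],[0,0,0]])

```text
clock: 15.95
position: [564.8, 146.2, 291.8]
ee_rot: [0.996, 0.003, 0.084, 0.0]
contact_force: [-0.1, -0.5, -3.3]
gripper_width: 34.6
grasp_force: 60.2
```

```bash
python3 pl.py 20;python3 - <<'E'
from h import *
t=arm.get_image("top");s2=arm.get_image("side");cv2.imwrite("pics/t4.png",t[:,:,::-1]);cv2.imwrite("pics/s4.png",s2[:,:,::-1])
c=lambda im,u,v:cv2.resize(im[v:v+80,u:u+80],(400,400),interpolation=cv2.INTER_CUBIC)
cv2.imwrite("pics/c4.png",np.hstack([c(t,215,160),c(s2,300,145)])[:,:,::-1])
E
```

```text
15.95 [564.8 146.2 291.8] [-0.1 -0.5 -3.3] 34.631928637950764 60.17729721497744 [ 0.55  0.39 -0.35  0.14 -0.69  0.93]
block in slot [-1.9 -0.9 77.5]
travel [17.1 -1.  54.9] dr [ 0.0015  0.007  -0.0013]
```

View pics/c4.png

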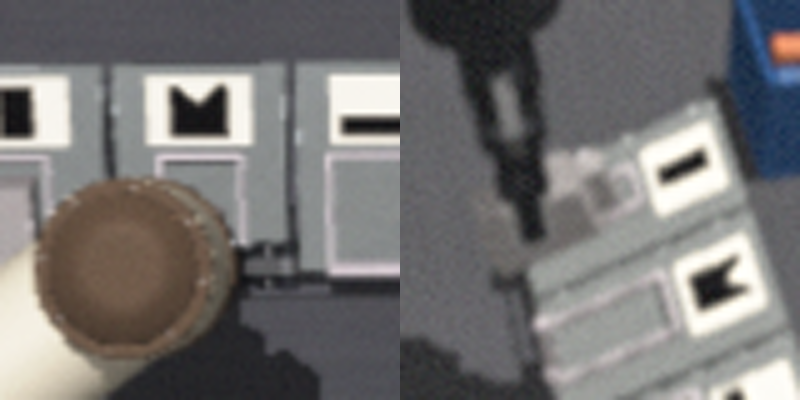

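The wrist now has margin (q5 = -0.69). In the side crop the held block, at about (545,225), runs parallel to the slope. I'm descending.

Call:
move_arm(fingers=[30,30,30,30,30,30,30,30], travel=[[2,0,6],[5,-0.5,16],[9,-1,29],[13,-1,42],[16,-1,51],[17,-1,55],[17,-1,55],[17,-1,55]], dr=[[0.001,0.003,-0.001],[0.001,0.006,-0.001],[0.001,0.006,-0.001],[0.001,0.006,-0.001],[0.001,0.006,-0.001],[0.001,0.006,-0.001],[0.001,0.006,-0.001],[0.001,0.006,-0.001]])

```text
clock: 16.85
position: [591.0, 147.8, 240.8]
ee_rot: [0.996, 0.004, 0.087, -0.0]
contact_force: [-0.1, 0.3, -2.2]
gripper_width: 34.6
grasp_force: 60.2
```

```bash
python3 pl.py 4;python3 - <<'E'
from h import *
t=arm.get_image("top");s2=arm.get_image("side");cv2.imwrite("pics/t5.png",t[:,:,::-1]);cv2.imwrite("pics/s5.png",s2[:,:,::-1])
c=lambda im,u,v:cv2.resize(im[v:v+50,u:u+50],(400,400),interpolation=cv2.INTER_CUBIC)
cv2.imwrite("pics/c5.png",np.hstack([c(t,230,170),c(s2,320,175)])[:,:,::-1])
E
```

```text
16.85 [591.  147.8 240.8] [-0.1  0.3 -2.2] 34.63683798887394 60.20761145744473 [ 0.53  0.49 -0.35  0.16 -0.59  0.93]
block in slot [ 0.3  0.6 20.2]
travel [ 3.9  0.6 15.8] dr [ 0.0001 -0.0003  0.0006]
```

View pics/c5.png

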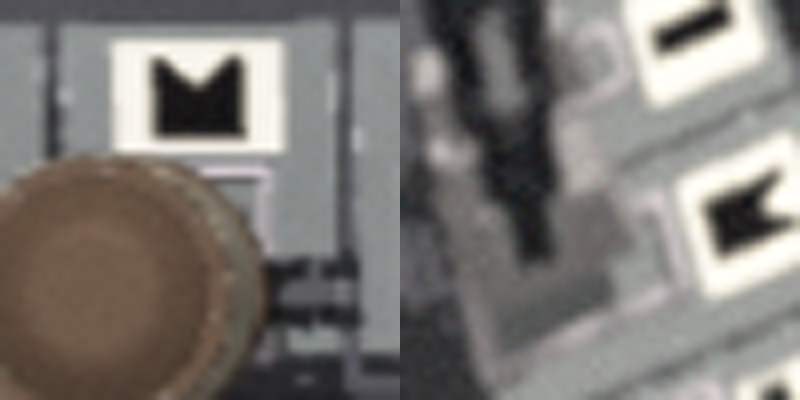

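The side crop shows the block over the V pocket, its underside about 20 mm above the floor, with the fence visible to its right and below it. I'll lower it to 4 mm, then in fine steps until it touches.

Call:
move_arm(fingers=[30,30,30,30,30,30,30], travel=[[1,0.3,3],[2,0.6,7],[2.8,0.6,11],[3.5,0.6,14],[3.9,0.6,15.8],[3.9,0.6,15.8],[3.9,0.6,15.8]], dr=[[0,0,0],[0,0,0],[0,0,0],[0,0,0],[0,0,0],[0,0,0],[0,0,0]])

```text
clock: 17.65
position: [597.6, 147.2, 225.8]
ee_rot: [0.996, 0.004, 0.087, -0.0]
contact_force: [-0.4, 0.2, -2.8]
gripper_width: 34.5
grasp_force: 60.2
```

```bash
python3 pl.py 0
```

```text
17.65 [597.6 147.2 225.8] [-0.4  0.2 -2.8] 34.4736027779484 60.2073485031724 [ 0.52  0.52 -0.34  0.16 -0.56  0.93]
block in slot [-0.2 -0.1  3.8]
travel [ 1.2 -0.1  3.6] dr [0.0002 0.     0.0006]
```

Call:
move_arm(fingers=[30,30,30,30,30], travel=[[0.2,0,0.8],[0.5,0,1.6],[0.7,0,2.4],[0.9,0,3],[0.9,0,3]], dr=[[0,0,0],[0,0,0],[0,0,0],[0,0,0],[0,0,0]])

```text
clock: 18.15
position: [598.9, 147.2, 223.0]
ee_rot: [0.996, 0.004, 0.087, -0.0]
contact_force: [-0.8, -0.1, -3.5]
gripper_width: 34.5
grasp_force: 60.2
```

Call:
move_arm(fingers=[30,30,30,30], travel=[[0.1,0,0.5],[0.3,0,1],[0.4,0,1.5],[0.4,0,1.5]], dr=[[0,0,0],[0,0,0],[0,0,0],[0,0,0]])

```text
clock: 18.55
position: [599.4, 147.3, 222.1]
ee_rot: [0.996, 0.004, 0.087, -0.0]
contact_force: [-2.6, 0.3, 1.6]
gripper_width: 34.9
grasp_force: 60.7
```

Call:
move_arm(fingers=[30,30,30,30], travel=[[0.1,0,0.4],[0.2,0,0.8],[0.2,0,0.8],[0.2,0,0.8]], dr=[[0,0,0],[0,0,0],[0,0,0],[0,0,0]])

```text
clock: 18.95
position: [599.5, 147.3, 222.0]
ee_rot: [0.996, 0.004, 0.087, -0.0]
contact_force: [-6.6, 0.4, 6.1]
gripper_width: 34.5
grasp_force: 61.5
```

```bash
python3 pl.py 0;python3 - <<'E'
from h import *
t=arm.get_image("top");s2=arm.get_image("side");cv2.imwrite("pics/t6.png",t[:,:,::-1]);cv2.imwrite("pics/s6.png",s2[:,:,::-1])
c=lambda im,u,v:cv2.resize(im[v:v+50,u:u+50],(400,400),interpolation=cv2.INTER_CUBIC)
cv2.imwrite("pics/c6.png",np.hstack([c(t,230,170),c(s2,320,175)])[:,:,::-1])
E
```

```text
18.95 [599.5 147.3 222. ] [-6.6  0.4  6.1] 34.47085665783144 61.507303356193006 [ 0.52  0.52 -0.34  0.16 -0.56  0.93]
block in slot [-0.  -0.  -0.4]
travel [-0.1 -0.  -0.4] dr [0.0003 0.0001 0.0007]
```

View pics/c6.png

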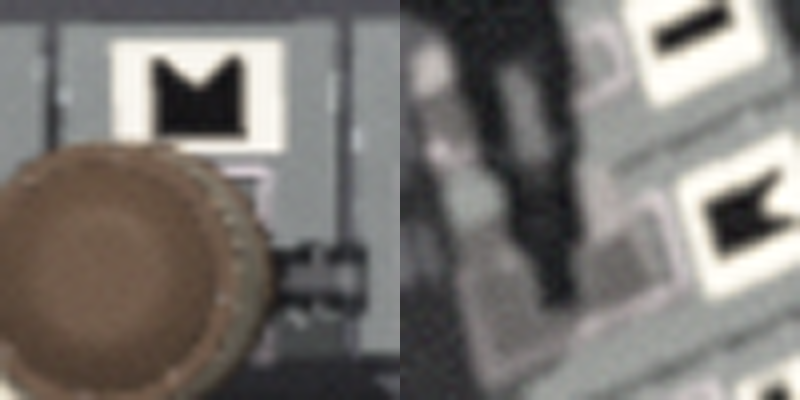

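The block sits inside the fences (side crop about 470–665, 230–370). The height reads -0.4 mm from the floor and contact force is normal to the slope. I'm releasing and withdrawing along the normal.

Call:
move_arm(fingers=[36,39,43,48,52,52], travel=[[0,0,-0.3],[0,0,-0.3],[0,0,-0.3],[0,0,-0.3],[0,0,-0.3],[0,0,-0.3]], dr=[[0,0,0],[0,0,0],[0,0,0],[0,0,0],[0,0,0],[0,0,0]])

```text
clock: 19.65
position: [600.0, 147.2, 221.1]
ee_rot: [0.996, 0.004, 0.087, -0.0]
contact_force: [-0.1, 0.1, -0.6]
gripper_width: 52.1
grasp_force: 0.0
```

Call:
move_arm(fingers=[52,52,52,52,52,52,52,52,52,52], travel=[[-2,0,-6],[-5,0,-18],[-9,0,-34],[-15,0,-55],[-22,0,-80],[-32,0,-105],[-50,0,-125],[-80,0,-135],[-110,0,-140],[-130,0,-140]], dr=[[0,0,0],[0,0,0],[0,0,0],[0,0,0],[0,0,0],[0,0,0],[0,0,0],[0,0,0],[0,0,0],[0,0,0]])

```text
clock: 20.65
position: [445.3, 145.5, 338.5]
ee_rot: [0.996, 0.004, 0.088, -0.001]
contact_force: [0.7, -0.0, 0.3]
gripper_width: 52.1
grasp_force: 0.0
```

```bash
python3 - <<'E'
from h import *
s=arm.read_state();print(s["clock"],s["position"])
t=arm.get_image("top");s2=arm.get_image("side")
c=lambda im,u,v:cv2.resize(im[v:v+50,u:u+50],(400,400),interpolation=cv2.INTER_CUBIC)
cv2.imwrite("pics/c7.png",np.hstack([c(t,230,170),c(s2,320,175)])[:,:,::-1])
E
```

```text
20.65 [445.30267527 145.54939889 338.47567116]
```

View pics/c7.png

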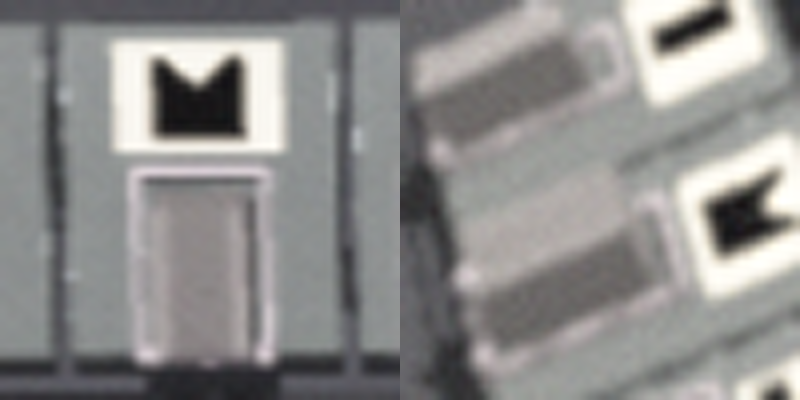

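The V-block lies flat inside the V pocket's fences, groove up along the slope (top crop 150–250, 185–360), and the gripper is clear of it.

Call:
move_arm(fingers=[52,52,52], travel=[[0,0,0],[0,0,0],[0,0,0]], dr=[[0,0,0],[0,0,0],[0,0,0]])

```text
clock: 21.05
position: [448.3, 146.3, 336.8]
ee_rot: [0.996, 0.003, 0.087, -0.0]
contact_force: [0.1, -1.0, -0.1]
gripper_width: 51.9
grasp_force: 0.0
```

```bash
python3 -c "
from bench import arm
print(arm.job_done())"
```

```text
the job is handed in; nothing more can be done
None
```

The V-block lies flat in its own pocket with the groove up and running up the slope, and the job was handed in at about 21 s; a wrist joint limit made me set it down once on clear bench to regrasp it, and the hand-in returned no verdict.

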